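Size an unmarked canister lid in the graded lid rack

TASK

Put away the unmarked square lid that lies on the green stand: it belongs on edge in the smallest bay of the grey lid rack that it will go into. Lean it on the small wooden easel and let go, then take it again by its two faces at the top edge, and try it in the rack: set it on the smallest bay first, pressing lightly, then on the next larger, until it goes in all the way; leave it there. Leave the other lid on the yellow stand and do not disturb the tamper, cup and shaker.

Things in the scene. Friction and masses are not known exactly. Their poses are not given: they have to be found in the camera images.
- lid_a: Blue square canister lid, white inset on top, 14 mm thick, about 70 g, loose. Side 62 or 68 mm: the two lids differ, neither is marked, and which stand each starts on varies. Starts flat on a stand. Origin: centre of the side that is underneath at the start; z up through its thickness, x and y along its sides.
- lid_b: Blue square canister lid, white inset on top, 14 mm thick, about 70 g, loose. Side 62 or 68 mm: the two lids differ, neither is marked, and which stand each starts on varies. Starts flat on a stand. Origin: centre of the side that is underneath at the start; z up through its thickness, x and y along its sides.
- lid_a_center (a point): The mid point of the lid lid_a (7 mm above its origin, at half thickness); axes as the lid's.
- lid_b_center (a point): The mid point of the lid lid_b (7 mm above its origin, at half thickness); axes as the lid's.
- stand_green: Green round drying pedestal, 42 mm wide at its top, 22 mm high, on a flat foot 96 mm wide and 2 mm high (rising to 4 mm at the stem), fixed; the lid to be put away lies on it, overhanging all round. Origin: centre of its underside, on the worktop.
- stand_yellow: The same pedestal in yellow; the other lid lies on it and stays there. Origin: centre of its underside.
- easel: Wooden easel, 92 mm deep, 54 wide, fixed; its front is -x. On an 8 mm base two prongs, 8 mm wide, at y = -20 and +20 mm (32 mm free between), about 53 mm high over the worktop, lean back to +x 20 degrees from upright. In front a lip 11 mm over the base, 23 mm from the prongs' feet, stops a lid's foot sliding. Origin: on the worktop under the front of the prongs' feet; z up.
- easel_seat (a point): Middle of the easel's ledge, on top of the base (8 mm above the worktop), 10 mm in front of the prongs' feet; axes as the easel's. A lid leaning on the prongs has its lower edge here.
- gauge: Grey lid rack, 176 x 116 mm, fixed: three blocks in a row, 36 mm long, 20 mm apart, climbing along its x. Each has a slot in its top, 24 mm deep, 18 mm wide in x; length in y 59 mm (at -x, one white dot), 65 (middle, two), 71 (at +x, three). A lid goes in on edge, faces to the rack's +x and -x, 3 mm play in all; one too large stays on the block's top. Origin: centre of underside.
- bay_1 (a point): Centre of the mouth of the smallest bay, level with its top, 40 mm above the worktop; axes as the rack's. The slot's floor is 24 mm below.
- bay_2 (a point): Centre of the mouth of the middle bay, level with its top, 45 mm above the worktop; axes as the rack's. The slot's floor is 24 mm below.
- bay_3 (a point): Centre of the mouth of the largest bay, level with its top, 50 mm above the worktop; axes as the rack's. The slot's floor is 24 mm below.
- tamper: Coffee tamper, 58 mm wide, 94 mm high, standing behind the work; leave alone. Origin: centre of its underside.
- espresso_cup: White espresso cup, 79 x 61 x 56 mm, behind the work; leave alone. Origin: centre of its underside.
- shaker: Steel shaker with white lid, 61 mm wide, 82 mm high, behind the work; leave alone. Origin: centre of its underside.

How it is judged (in metres and radians):
On the way, in this order (a step that is already met when the one before it is completed fails the run):
1. the lid leans on the easel, let go and at rest (((angle between lid_a's own z axis and vertical between 0.85 and 2.3 rad and horizontal distance between lid_a_center and easel_seat below 0.03 m and height (world z) of lid_a_center above 0.025 m and contact force between lid_a and the fingers below 0.05 N and contact force between lid_a and easel above 0.1 N and linear speed of lid_a below 0.02 m/s) or (angle between lid_b's own z axis and vertical between 0.85 and 2.3 rad and horizontal distance between lid_b_center and easel_seat below 0.03 m and height (world z) of lid_b_center above 0.025 m and contact force between lid_b and the fingers below 0.05 N and contact force between lid_b and easel above 0.1 N and linear speed of lid_b below 0.02 m/s))), for 0.2 s.
2. the lid, on edge, has been set on the smallest bay and does not go in ((((angle between lid_a's own z axis and vertical between 1.3 and 1.84 rad and horizontal distance between lid_a_center and bay_1 below 0.008 m and angle between the z axis of lid_a and the x axis of gauge, either way round below 0.25 rad and z of lid_a_center in the frame of bay_1 between 0.025 and 0.035 m) and contact force between lid_a and gauge above 0.5 N) or ((angle between lid_b's own z axis and vertical between 1.3 and 1.84 rad and horizontal distance between lid_b_center and bay_1 below 0.008 m and angle between the z axis of lid_b and the x axis of gauge, either way round below 0.25 rad and z of lid_b_center in the frame of bay_1 between 0.028 and 0.038 m) and contact force between lid_b and gauge above 0.5 N))), for 0.06 s.
3. the lid, on edge, has been tried in the middle bay: the smaller lid goes in, the larger is stopped on top (((angle between lid_a's own z axis and vertical between 1.3 and 1.84 rad and horizontal distance between lid_a_center and bay_2 below 0.008 m and angle between the z axis of lid_a and the x axis of gauge, either way round below 0.25 rad and z of lid_a_center in the frame of bay_2 between 0.004 and 0.033 m) or ((angle between lid_b's own z axis and vertical between 1.3 and 1.84 rad and horizontal distance between lid_b_center and bay_2 below 0.008 m and angle between the z axis of lid_b and the x axis of gauge, either way round below 0.25 rad and z of lid_b_center in the frame of bay_2 between 0.028 and 0.038 m) and contact force between lid_b and gauge above 0.5 N))), for 0.06 s.
At the end, for the whole second after the job is handed in: The lid from the green stand is on edge in the smallest bay that takes it (62 mm lid: middle, 68 mm lid: largest), within 4 mm of the slot's floor and 10 mm of the bay's middle, released and at rest; the other lid still lies on the yellow stand, shifted at most 20 mm ((((angle between lid_a's own z axis and vertical between 1.3 and 1.84 rad and horizontal distance between lid_a_center and bay_2 below 0.01 m and angle between the z axis of lid_a and the x axis of gauge, either way round below 0.25 rad and z of lid_a_center in the frame of bay_2 between 0.003 and 0.011 m) and linear speed of lid_a below 0.02 m/s and contact force between lid_a and the fingers below 0.05 N and horizontal distance between lid_b and stand_yellow below 0.025 m and distance of lid_b from where it was at the start of the episode below 0.02 m) or ((angle between lid_b's own z axis and vertical between 1.3 and 1.84 rad and horizontal distance between lid_b_center and bay_3 below 0.01 m and angle between the z axis of lid_b and the x axis of gauge, either way round below 0.25 rad and z of lid_b_center in the frame of bay_3 between 0.006 and 0.014 m) and linear speed of lid_b below 0.02 m/s and contact force between lid_b and the fingers below 0.05 N and horizontal distance between lid_a and stand_yellow below 0.025 m and distance of lid_a from where it was at the start of the episode below 0.02 m))); the robot touches nothing.
It fails at once if the tamper is moved by more than 40 mm (distance of tamper from where it was at the start of the episode above 0.04 m).
It fails at once if the espresso cup is moved by more than 40 mm (distance of espresso_cup from where it was at the start of the episode above 0.04 m).
It fails at once if the shaker is moved by more than 40 mm (distance of shaker from where it was at the start of the episode above 0.04 m).
It also fails if it takes over 70 s, if anything falls off the work surface, if the arm or the gripper's body presses on something with over 40 N, if the wrist force passes 120 N, or if a joint passes its speed limit or range.

ROBOT

A 6-joint arm with a two-finger parallel gripper is mounted at the origin on a cart in front of the work surface, level with it; the furniture and walls round the work are solid. World frame = base frame: x ahead of the robot, y to its left, z up, the work surface at z = 0. Lengths are in m, angles in degrees, forces in N, time in s.
With the tool pointing down it reaches from about 0.25 to 0.725 m from the base axis. Payload 9.7 kg.
Tool frame: the origin (TCP) lies at the very end of the fingers, on their centre line; the grasp point (between the pads) lies 19 mm behind it (bot.grip_point_offset is the distance from the TCP to the grasp point, in m); y points along the fingers, x is the direction in which the jaws open and shut, and the axes are right-handed (so a half turn about y gives the same grasp; the last joint's range is limited). The gripper opens to 85 mm and grips with 20 to 120 N. Pads are 22 mm wide; open, the fingers measure 114 mm over their backs; the gripper's body (76 mm by 85 mm) begins 54 mm behind the grasp point. The pads swing forward as they close: fully open they stand 13 mm farther back than shut.
Start: joints at [77.349, 4.979, 10.078, 95.1, 0, 90], TCP at [0.12, 0.537, 0.231] pointing down, gripper open.
Joint ranges: [-179.16, 179.16], [-48.56, 103.87], [-65.8, 70.77], [-126.05, 130.52], [-82.76, 87.17], [-180, 180]. Speed limits (degrees/s): [127.2, 127.2, 147.25, 180, 180, 180].

INTERFACE

Orientations are given as [roll, pitch, yaw] about the fixed x, y, z axes, in that order (R = Rz(yaw) Ry(pitch) Rx(roll)).
In Python, from workcell import bot gives the robot as it stands.
- The arm moves only by the shell command python3 -m inch 'ROWS' [FORCE]. ROWS is JSON, a list of rows, each a list of 3 entries, a list of its own where there are three numbers: the shift along the tool's x, y, z in mm, then the turn, a rotation vector about the tool's x, y, z in rad, then the finger opening in mm, from 0 to 85.4. In form: [[[x, y, z], [ax, ay, az], grip], ...]. A call has 1 to 20 rows; each row is the pose to reach, as a shift and turn from the pose measured when the call began, along the tool's axes at that moment; what a row does not reach only later rows make up. A row lasts 1/10 s, in which the tool goes at most 50 mm and 8.59 degrees, less where a joint would pass 70% of its speed; a pose out of reach is approached as far as the arm can. A call with a gripper value outside its range is refused whole. The fingers move at their own pace and stop on an object; FORCE is the grip in N (left out, the last holds). Time passes only in rows, so rows that repeat a pose let the fingers close. It gives the time, the measured TCP pose, the force and the opening at its end, in the units of the state.
- bot.get_obs(): the state, without advancing time (a new reading comes with each control period).
- bot.camera(name): name is "scene" or "top" or "wrist"; returns a dict with "frame" (420x560x3 uint8, red, green, blue), "mtx" (3x3 intrinsics, pixels), "origin" and "orientation" of the camera in the world. Camera axes: x right, y down, z forward; pixel columns grow to the right and rows downward; lengths in m; the calibration is good to about 2 mm. A picture is of the moment at which its call begins. There is no depth.
- bot.job_done(): hands the job in, once; it reports no verdict.
Trained networks look in a picture, given as the dict that the camera call returned (one of the last four; its "shot" number tells which), for a name from the list of things; names that differ only in an ending like _2 or _b are one class to them, and where a whole thing is asked for, a point or a joint stands for the part that bears it (a point fixed in the world has none). Each returns a list of dicts, best first, with "confidence" (0 to 1); they miss things now and then, are a little off and sometimes report something else, mostly with a low value. They report only what shows in the picture. A call takes as long as a camera call.
- bot.search_frame(picture, name): "box" ([left, top, right, bottom] in pixels, round what is visible of it).
- bot.cut_out(picture, name): "region" (420x560 bool, what is visible of it) and "box" ([left, top, right, bottom] in pixels, round what is visible of it).
The state is a dict: "time": time; "q": joint angles; "qd": joint speeds; "joint_efforts": joint torques, N m; "ee_pos": TCP position; "tcp_rot": TCP orientation; "wrist_force": force on the tool from outside, world axes, zero at the start; "torque": the same for the moment, N m; "opening": finger opening in m.
Only numpy, scipy, OpenCV 4.12 (cv2) and the standard library are available. Lean on these libraries where they do the work, as an engineer would, in place of code of your own. Each camera call takes 0.05 s, during which the arm holds its last target. There are 200 camera calls.

## Working session

There is one attempt and no reset: what is moved stays moved. The work goes in short steps, Python scripts to look and compute and a shell command to move; the robot and the scene stay as the last step left them, time stands still between calls to the robot, and variables do not carry over. Pictures are saved under pics/ and viewed, about 8 in all and at most 12, crops included, and the job is handed in when it is done.

```bash
ls; mkdir -p pics; cat > h.py <<'E'
import numpy as np, cv2
from workcell import bot
from scipy.spatial.transform import Rotation as R
def Rc(p):
    o=np.array(p["orientation"]); 
    return o if o.shape==(3,3) else R.from_euler('xyz',o,degrees=True).as_matrix()
def ray(p,u,v,z):
    d=Rc(p)@np.linalg.inv(np.array(p["mtx"]))@[u,v,1.]; o=np.array(p["origin"]); return o+d*(z-o[2])/d[2]
def proj(p,X):
    c=np.array(p["mtx"])@Rc(p).T@(np.array(X)-np.array(p["origin"])); return c[:2]/c[2]
def save(p,n,s=1,box=None):
    f=p["frame"][:,:,::-1]
    if box: f=f[box[1]:box[3],box[0]:box[2]]
    cv2.imwrite("pics/"+n,cv2.resize(f,None,fx=s,fy=s,interpolation=cv2.INTER_CUBIC))
E
python3 - <<'E'
from h import *
o=bot.get_obs(); print(o)
for c in("top","scene"):
    p=bot.camera(c); save(p,c+"0.png"); print(c,p["origin"],p["orientation"],p["mtx"])
    for n in("lid_a","stand_green","stand_yellow","easel","gauge","tamper","espresso_cup","shaker"):
        for d in bot.search_frame(p,n): print(n,d["confidence"],d["box"])
t=np.hstack([cv2.imread("pics/top0.png"),cv2.imread("pics/scene0.png")])
E
```

```text
pics
{'time': 0.0, 'q': array([ 7.73499248e+01,  5.01253461e+00,  1.00346591e+01,  9.51012725e+01,
       -8.94001458e-04,  9.00006086e+01]), 'qd': array([ 0.03704063, -0.02766693,  0.04297437,  0.04659524,  0.07224922,
        0.03987875]), 'joint_efforts': array([-5.16276668e-04, -5.20393324e+01,  4.64797032e+01,  1.64178171e-02,
       -1.26597979e-04, -5.59963979e-06]), 'ee_pos': array([0.12039979, 0.53641474, 0.23057116]), 'tcp_rot': array([-9.00008948e+01,  7.91480161e-02,  7.73493162e+01]), 'wrist_force': array([-1.06956116, -1.18391767, -0.24017726]), 'torque': array([-0.00453075,  0.03666594, -0.00173364]), 'opening': 0.08575335731973037}
top [0.4507683  0.02040925 1.53833383] [-175.1371371     0.51546679  -90.31324582] [[483.21564263   0.         270.3294781 ]
 [  0.         483.21564263 203.42909713]
 [  0.           0.           1.        ]]
lid_a 0.76 [151.0, 219.7, 175.8, 240.9]
lid_a 0.69 [205.6, 202.6, 234.9, 229.4]
stand_green 0.59 [210.8, 202.7, 236.4, 231.3]
stand_green 0.5 [189.7, 167.8, 214.5, 191.9]
stand_yellow 0.55 [148.1, 213.0, 177.9, 245.2]
easel 0.65 [262.
[... 387 characters left out ...]
   282.16029125]
 [  0.         382.79846686 212.76156211]
 [  0.           0.           1.        ]]
lid_a 0.85 [243.8, 257.5, 282.1, 295.2]
lid_a 0.7 [216.6, 335.3, 254.7, 372.5]
stand_green 0.75 [242.3, 269.7, 286.3, 298.5]
stand_green 0.37 [257.6, 157.7, 282.3, 192.5]
stand_green 0.2 [283.8, 213.6, 313.7, 245.6]
stand_yellow 0.8 [209.7, 337.7, 257.2, 383.7]
easel 0.64 [284.7, 215.8, 314.3, 244.4]
easel 0.21 [314.1, 128.9, 373.5, 179.6]
gauge 0.72 [314.4, 128.5, 372.5, 179.1]
tamper 0.55 [228.6, 203.6, 250.8, 236.9]
espresso_cup 0.65 [315.3, 129.2, 374.5, 180.5]
espresso_cup 0.61 [192.3, 258.6, 220.2, 286.5]
shaker 0.78 [255.5, 155.4, 281.2, 191.5]
shaker 0.62 [243.6, 258.5, 283.1, 293.6]
```

View crops.

```bash
python3 - <<'E'
import cv2,numpy as np
t=cv2.imread("pics/top0.png")[150:255,135:425]; s=cv2.imread("pics/scene0.png")[110:400,180:400]
a=cv2.resize(t,(800,290),interpolation=cv2.INTER_CUBIC); cv2.imwrite("pics/a.png",a)
E
```

```text
(no output)
```

View pics/a.png

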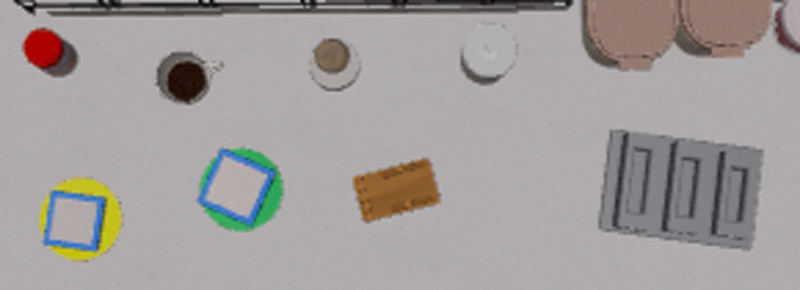

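View pics/scene0.png

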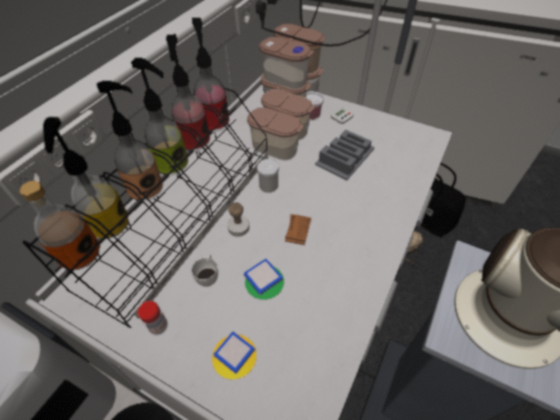

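```bash
python3 - <<'E'
from h import *
p=bot.camera("top")
hsv=cv2.cvtColor(p["frame"],cv2.COLOR_RGB2HSV)
def blob(lo,hi,box,z,n):
    m=np.zeros((420,560),np.uint8); x0,y0,x1,y1=box
    m[y0:y1,x0:x1]=cv2.inRange(hsv,lo,hi)[y0:y1,x0:x1]
    c=max(cv2.findContours(m,cv2.RETR_EXTERNAL,cv2.CHAIN_APPROX_NONE)[0],key=cv2.contourArea)
    b=cv2.boxPoints(cv2.minAreaRect(c)); P=np.array([ray(p,*q,z)[:2] for q in b])
    print(n,P.mean(0).round(4),[np.linalg.norm(P[i]-P[i-1]).round(4) for i in range(4)],P.round(3).tolist())
blob((100,90,60),(130,255,255),(200,195,245,240),.036,"green lid")
blob((100,90,60),(130,255,255),(145,205,185,250),.036,"yel lid")
blob((8,100,60),(25,255,255),(255,195,300,240),.03,"easel")
blob((0,0,60),(180,70,150),(345,190,420,245),.045,"rack")
for n,b,z in(("tamper",[247.7,162.7,262.6,178.4],.08),("cup",[191,167,210,191],.05),("shaker",[300,159,322,182],.08)): print(n,ray(p,(b[0]+b[2])/2,(b[1]+b[3])/2,z).round(3))
w=bot.camera("wrist"); print(w["origin"],w["orientation"],w["mtx"]); save(w,"w0.png")
o=bot.get_obs(); T=R.from_euler('xyz',o["tcp_rot"],degrees=True).as_matrix()
print("cam in tool",T.T@(np.array(w["origin"])-o["ee_pos"])); print((T.T@Rc(w)).round(3)); print(T.round(2))
E
```

```text
green lid [0.5364 0.1895] [np.float64(0.0669), np.float64(0.0673), np.float64(0.0672), np.float64(0.0672)] [[0.519, 0.234], [0.581, 0.206], [0.553, 0.145], [0.492, 0.173]]
yel lid [0.4992 0.3729] [np.float64(0.0609), np.float64(0.061), np.float64(0.0611), np.float64(0.0609)] [[0.473, 0.407], [0.534, 0.399], [0.525, 0.339], [0.465, 0.347]]
easel [0.5322 0.0087] [np.float64(0.0514), np.float64(0.0887), np.float64(0.0514), np.float64(0.0885)] [[0.546, 0.058], [0.568, -0.028], [0.518, -0.041], [0.496, 0.045]]
rack [ 0.5298 -0.3098] [np.float64(0.1744), np.float64(0.1162), np.float64(0.1756), np.float64(0.1159)] [[0.484, -0.215], [0.599, -0.231], [0.576, -0.405], [0.461, -0.388]]
tamper [0.676 0.079 0.08 ]
cup [0.655 0.25  0.05 ]
shaker [ 0.675 -0.092  0.08 ]
[0.04696149 0.55300529 0.3744092 ] [1.62692878e+02 1.60101947e-02 7.73231876e+01] [[342.15493232   0.         281.06924827]
 [  0.         342.15493232 208.63704135]
 [  0.           0.           1.        ]]
cam in tool [-1.26268502e-04 -1.43111676e-01  7.52934885e-02]
[[ 1.    -0.    -0.   ]
 [ 0.    -0.298  0.955]
 [-0.    -0.955 -0.298]]
[[ 0.22 -0.   -0.98]
 [ 0.98  0.    0.22]
 [ 0.   -1.    0.  ]]
```

```bash
cat >> h.py <<'E'
def cur():
    o=bot.get_obs(); return np.array(o["ee_pos"]),R.from_euler('xyz',o["tcp_rot"],degrees=True),o
def frame(yaw,tilt=0):
    """tool x horizontal at yaw, pointing down; tilt about tool x (deg), + tips the body toward ... """
    return R.from_euler('z',yaw,degrees=True)*R.from_euler('x',-90,degrees=True)*R.from_euler('x',tilt,degrees=True)
def go(pos,Rt,grip_off=0):
    """pos = point on the finger line, grip_off m behind the TCP"""
    p,Rn,o=cur(); tcp=np.array(pos)+Rt.apply([0,1,0])*grip_off
    d=Rn.inv().apply(tcp-p)*1000; r=(Rn.inv()*Rt)
    print("shift",d.round(1).tolist(),"turn",r.as_rotvec().round(4).tolist(),"rows",max(np.linalg.norm(d)/50,np.degrees(r.magnitude())/8.59).__round__(1),"body dir",(-Rt.apply([0,1,0])).round(2))
E
python3 -c "
from h import *
go([.50,.10,.23],frame(-24))"
```

```text
shift [-342.9, 1.3, -466.0] turn [-0.0, 1.7689, 0.0] rows 11.8 body dir [-0. -0.  1.]
```

```bash
python3 -m inch '[[[-343,0,-466],[0,1.7689,0],85],[[-343,0,-466],[0,1.7689,0],85],[[-343,0,-466],[0,1.7689,0],85],[[-343,0,-466],[0,1.7689,0],85],[[-343,0,-466],[0,1.7689,0],85],[[-343,0,-466],[0,1.7689,0],85],[[-343,0,-466],[0,1.7689,0],85],[[-343,0,-466],[0,1.7689,0],85],[[-343,0,-466],[0,1.7689,0],85],[[-343,0,-466],[0,1.7689,0],85],[[-343,0,-466],[0,1.7689,0],85],[[-343,0,-466],[0,1.7689,0],85],[[-343,0,-466],[0,1.7689,0],85],[[-343,0,-466],[0,1.7689,0],85],[[-343,0,-466],[0,1.7689,0],85],[[-343,0,-466],[0,1.7689,0],85]]' 30
python3 - <<'E'
from h import *
w=bot.camera("wrist"); save(w,"w1.png",1.3); print(bot.get_obs()["q"])
np.save("w1.npy",w["frame"]); import pickle; pickle.dump(w,open("w1.pkl","wb"))
for X in([.536,.1895,.036],[.532,.0087,.008]): print(proj(w,X).round(0))
E
```

```text
time: 2.6
ee_pos: [0.4995, 0.1008, 0.2316]
tcp_rot: [-90.0, -0.0, -23.9]
wrist_force: [-0.3, 0.0, -0.4]
opening: 0.0852
[ 1.14047374e+01 -5.90111285e-01  4.36636322e+00  9.49318823e+01
  6.20469338e-03  1.25281306e+02]
[277.  80.]
[339. 236.]
```

View pics/w1.png

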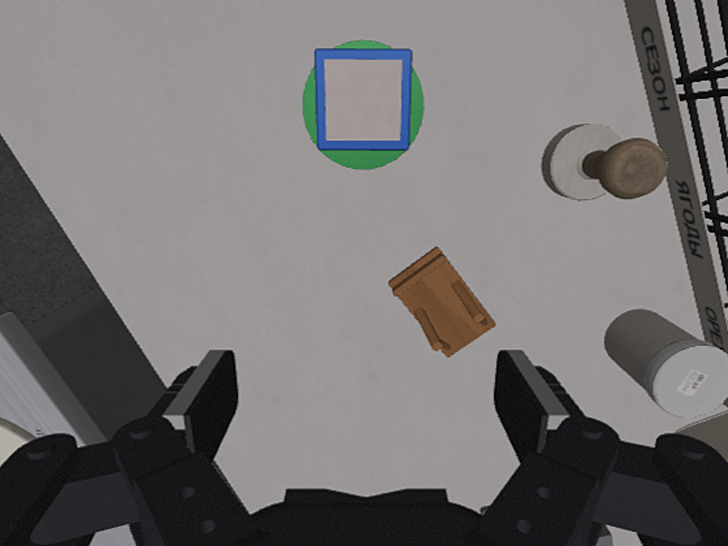

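```bash
python3 - <<'E'
from h import *; import pickle
w=pickle.load(open("w1.pkl","rb"))
hsv=cv2.cvtColor(w["frame"],cv2.COLOR_RGB2HSV)
m=cv2.inRange(hsv,(100,90,60),(130,255,255)); m[:20]=0; m[130:]=0; m[:,:230]=0;m[:,330:]=0
cs,h=cv2.findContours(m,cv2.RETR_CCOMP,cv2.CHAIN_APPROX_NONE)
for c in cs:
    if cv2.contourArea(c)<500: continue
    b=cv2.boxPoints(cv2.minAreaRect(c)); P=np.array([ray(w,*q,.036)[:2] for q in b])
    d=P[1]-P[0]; e=P[2]-P[1]
    print(P.mean(0).round(4),np.linalg.norm(d).round(4),np.linalg.norm(e).round(4),np.degrees(np.arctan2(d[1],d[0])).round(1),np.degrees(np.arctan2(e[1],e[0])).round(1))
save(w,"easel.png",8,[295,185,385,278])
E
```

```text
[0.5377 0.1909] 0.0671 0.0666 63.1 -24.8
[0.5383 0.1911] 0.0554 0.0559 64.5 -23.9
```

View pics/easel.png

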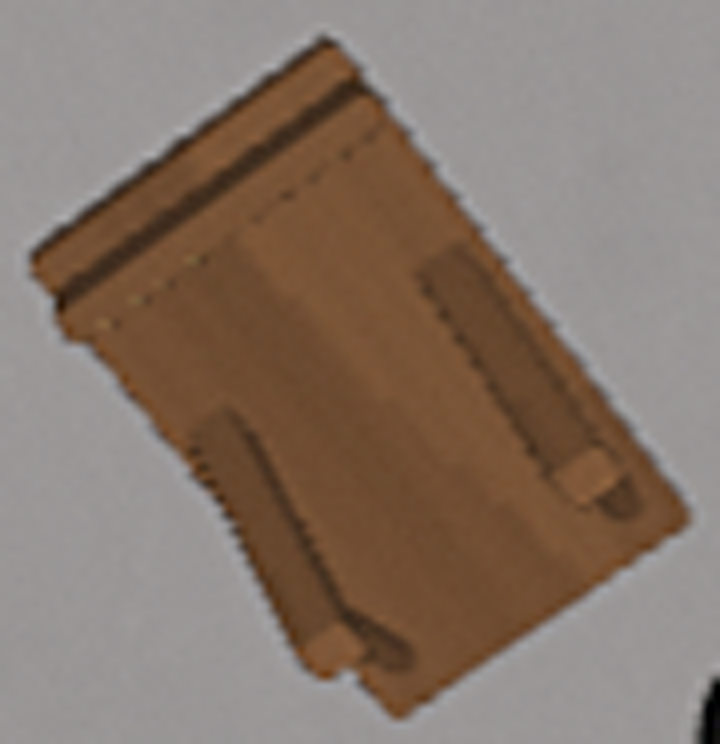

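```bash
python3 - <<'E'
from h import *; import pickle
w=pickle.load(open("w1.pkl","rb"))
f=lambda x,y,z: ray(w,295+x/8,185+y/8,z)[:2]
fl,fr=f(213,418,.008),f(443,258,.008); rl,rr=f(400,718,.008),f(690,520,.008); ll,lr=f(35,255,.019),f(330,38,.019); il,ir=f(60,305,.008),f(365,95,.008)
for a,b,n in((fl,fr,"feet"),(rl,rr,"rear"),(ll,lr,"lip"),(il,ir,"inner lip")):
    d=b-a; print(n,((a+b)/2).round(4),np.linalg.norm(d).round(4),np.degrees(np.arctan2(d[1],d[0])).round(1))
d=(rl+rr-ll-lr)/2; print("axis",np.linalg.norm(d),np.degrees(np.arctan2(d[1],d[0])))
E
```

```text
feet [0.5329 0.0197] 0.0399 13.6
rear [ 0.5461 -0.0345] 0.0517 14.6
lip [0.5247 0.058 ] 0.0496 14.3
inner lip [0.5254 0.0456] 0.052 12.6
axis 0.0949489386248525 -76.9678250837311
```

```bash
python3 - <<'E'
from h import *
for t in(35,-35): go([.538,.191,.029],frame(-24.2,t),.022)
T=frame(-24.2,-35)
E
```

```text
shift [-1.3, 220.6, 110.6] turn [0.6105, 0.0056, -0.0014] rows 4.9 body dir [-0.24 -0.52  0.82]
shift [-1.5, 220.6, 85.4] turn [-0.6112, 0.0054, 0.002] rows 4.7 body dir [0.24 0.52 0.82]
```

```bash
python3 -m inch '[[[-1,100,68],[0.61,0.0056,0],85],[[-1,159,68],[0.61,0.0056,0],85],[[-1,159,68],[0.61,0.0056,0],85],[[-1,159,68],[0.61,0.0056,0],85],[[-1,159,68],[0.61,0.0056,0],85],[[-1,159,68],[0.61,0.0056,0],85],[[-1,159,68],[0.61,0.0056,0],85],[[-1,175,79],[0.61,0.0056,0],85],[[-1,190,89],[0.61,0.0056,0],85],[[-1,205,100],[0.61,0.0056,0],85],[[-1,213,105],[0.61,0.0056,0],85],[[-1,220.6,110.6],[0.61,0.0056,0],85],[[-1,220.6,110.6],[0.61,0.0056,0],85],[[-1,220.6,110.6],[0.61,0.0056,0],85],[[-1,220.6,110.6],[0.61,0.0056,0],85]]'
python3 - <<'E'
from h import *
w=bot.camera("wrist"); save(w,"w2.png",1.3); print(bot.get_obs()["q"],bot.get_obs()["wrist_force"])
E
```

```text
time: 4.15
ee_pos: [0.544, 0.2022, 0.012]
tcp_rot: [-55.0, 0.0, -24.2]
wrist_force: [-0.0, 0.6, 0.0]
opening: 0.085
[  6.34387459  -6.85608347 -32.95243601  44.33682837  29.60740927
 125.76489916] [-0.05229337  0.16604563  0.51565746]
```

View pics/w2.png

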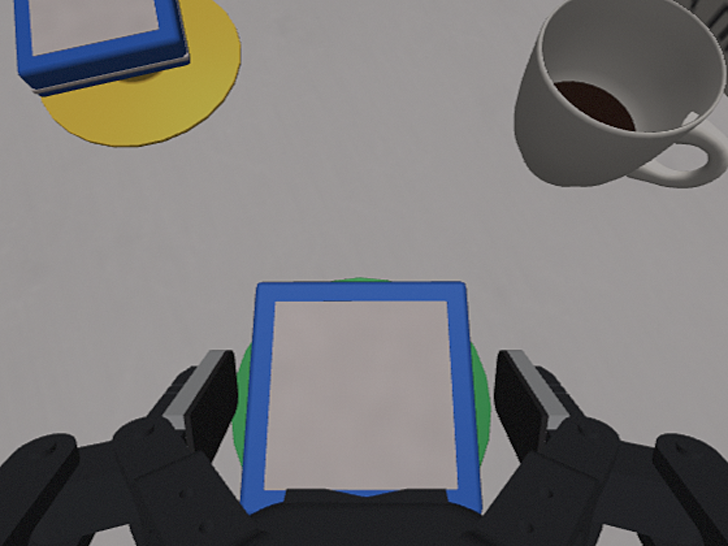

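```bash
python3 -m inch '[[[0,0,0],[0,0,0],60],[[0,0,0],[0,0,0],60],[[0,0,0],[0,0,0],60],[[0,0,0],[0,0,0],60],[[0,0,0],[0,0,0],60],[[0,0,0],[0,0,0],60],[[0,0,0],[0,0,0],60],[[0,0,0],[0,0,0],60],[[0,0,0],[0,0,0],60],[[0,0,0],[0,0,0],60],[[0,-16,11],[0,0,0],60],[[0,-33,23],[0,0,0],60],[[0,-65,46],[0,0,0],60],[[0,-98,69],[0,0,0],60],[[0,-98,69],[0,0,0],60],[[0,-98,69],[0,0,0],60]]' 40
python3 - <<'E'
from h import *
fr=frame(14,-32)
f=np.array([-.242,.970,0]); O=np.array([.5322,.0200,0])
P=O-.0022*f+[0,0,.0441]
print(P); go(P,fr,.022); go(P+[0,0,.06],fr,.022)
E
```

```text
time: 5.8
ee_pos: [0.5445, 0.2024, 0.1325]
tcp_rot: [-55.0, -0.1, -24.2]
wrist_force: [0.1, -0.9, -1.9]
opening: 0.0674
[0.5327324 0.017866  0.0441   ]
shift [72.0, -16.9, -210.7] turn [-1.1238, -0.7048, 0.0197] rows 8.8 body dir [-0.13  0.51  0.85]
shift [72.1, -66.0, -176.3] turn [-1.1238, -0.7048, 0.0197] rows 8.8 body dir [-0.13  0.51  0.85]
```

```bash
python3 -m inch '[[[72,-66,-176],[-1.1238,-0.7048,0.0197],60],[[72,-66,-176],[-1.1238,-0.7048,0.0197],60],[[72,-66,-176],[-1.1238,-0.7048,0.0197],60],[[72,-66,-176],[-1.1238,-0.7048,0.0197],60],[[72,-66,-176],[-1.1238,-0.7048,0.0197],60],[[72,-66,-176],[-1.1238,-0.7048,0.0197],60],[[72,-66,-176],[-1.1238,-0.7048,0.0197],60],[[72,-66,-176],[-1.1238,-0.7048,0.0197],60],[[72,-66,-176],[-1.1238,-0.7048,0.0197],60],[[72,-66,-176],[-1.1238,-0.7048,0.0197],60],[[72,-66,-176],[-1.1238,-0.7048,0.0197],60],[[72,-66,-176],[-1.1238,-0.7048,0.0197],60],[[72,-66,-176],[-1.1238,-0.7048,0.0197],60],[[72,-66,-176],[-1.1238,-0.7048,0.0197],60]]'
cat >> h.py <<'E'
def lidpose(w,box,half=.034):
    """pose of a lid's top square from the blue outline; returns centre of the top, normal, contour corners"""
    hsv=cv2.cvtColor(w["frame"],cv2.COLOR_RGB2HSV); m=cv2.inRange(hsv,(100,90,40),(130,255,255)); k=np.zeros_like(m)
    k[box[1]:box[3],box[0]:box[2]]=m[box[1]:box[3],box[0]:box[2]]
    c=max(cv2.findContours(k,cv2.RETR_EXTERNAL,cv2.CHAIN_APPROX_NONE)[0],key=cv2.contourArea)
    h=cv2.convexHull(c); q=cv2.approxPolyN(h,4,ensure_convex=True).reshape(-1,2).astype(float) if hasattr(cv2,"approxPolyN") else cv2.boxPoints(cv2.minAreaRect(h))
    return q
E
python3 - <<'E'
from h import *
w=bot.camera("wrist"); save(w,"w3.png",1.3); o=bot.get_obs(); print(o["q"],o["wrist_force"],o["ee_pos"])
import pickle; pickle.dump(w,open("w3.pkl","wb"))
print(lidpose(w,[150,150,420,420]))
E
```

```text
time: 7.2
ee_pos: [0.5357, 0.0062, 0.086]
tcp_rot: [-122.0, -0.1, 13.9]
wrist_force: [-0.3, 0.6, 0.3]
opening: 0.0674
[ 17.00383979   2.44659084 -13.49107198  75.92628709 -31.92060401
  93.6356386 ] [-0.15108109 -0.02175542 -0.20231839] [0.53573419 0.0062491  0.08597301]
[[363. 217.]
 [373. 389.]
 [187. 389.]
 [202. 216.]]
```

View pics/w3.png

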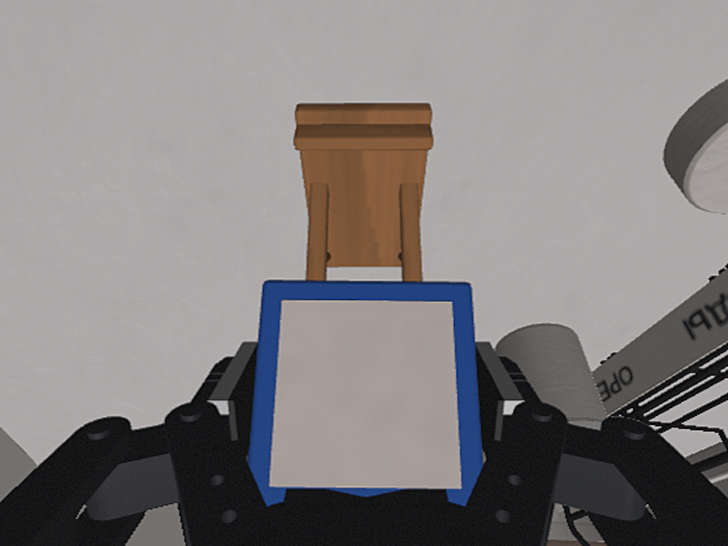

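```bash
python3 -m inch '[[[0,17,10.6],[0,0,0],60],[[0,34,21.2],[0,0,0],60],[[0,45,28],[0,0,0],60],[[0,49,30.7],[0,0,0],60],[[0,51,31.8],[0,0,0],60],[[0,52,32.5],[0,0,0],60],[[0,52.6,32.9],[0,0,0],60],[[0,52.6,32.9],[0,0,0],60],[[0,52.6,32.9],[0,0,0],60]]'
```

```text
time: 8.15
ee_pos: [0.5364, 0.0072, 0.0259]
tcp_rot: [-121.9, -0.2, 14.0]
wrist_force: [-6.9, 8.3, 11.0]
opening: 0.0675
```

```bash
python3 -m inch '[[[0,-1,0],[0,0,0],72],[[0,-1,0],[0,0,0],76],[[0,-1,0],[0,0,0],80],[[0,-1,0],[0,0,0],85],[[0,-1,0],[0,0,0],85],[[0,-1,0],[0,0,0],85],[[0,-1,0],[0,0,0],85],[[0,-1,0],[0,0,0],85],[[0,-1,0],[0,0,0],85],[[0,-1,0],[0,0,0],85]]'
python3 - <<'E'
from h import *
w=bot.camera("wrist"); save(w,"w4.png",1.3)
E
```

```text
time: 9.15
ee_pos: [0.5363, 0.0078, 0.0267]
tcp_rot: [-121.9, -0.2, 14.0]
wrist_force: [-0.7, -0.5, -0.5]
opening: 0.0847
```

View pics/w4.png

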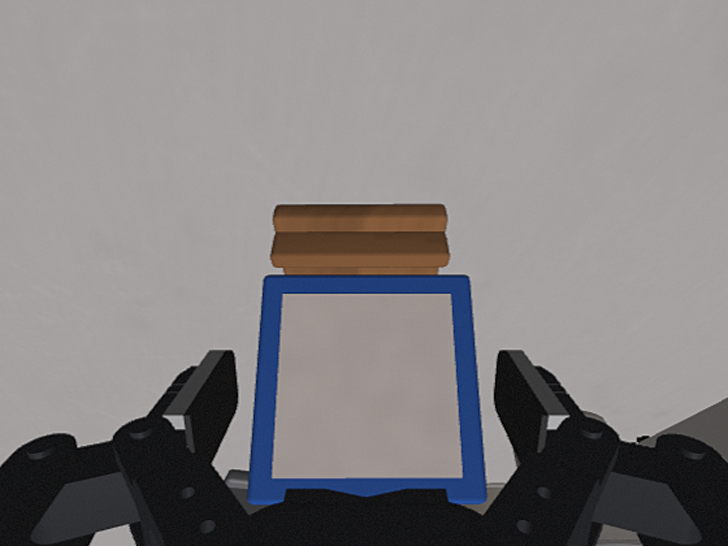

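```bash
python3 -m inch '[[[0,-30,0],[0,0,0],85],[[0,-70,0],[0,0,0],85],[[0,-110,0],[0,0,0],85],[[0,-110,0],[0,0,0],85],[[0,-110,0],[0,0,0],85]]'
python3 - <<'E'
from h import *
w=bot.camera("wrist"); save(w,"w5.png",1.3)
import pickle; pickle.dump(w,open("w5.pkl","wb"))
hsv=cv2.cvtColor(w["frame"],cv2.COLOR_RGB2HSV); m=cv2.inRange(hsv,(100,90,40),(130,255,255))
cs,h=cv2.findContours(m,cv2.RETR_CCOMP,cv2.CHAIN_APPROX_NONE)
for i,c in enumerate(cs):
    if cv2.contourArea(c)<1500: continue
    q=cv2.approxPolyN(cv2.convexHull(c),4,ensure_convex=True).reshape(-1,2).astype(float)
    s=.034 if h[0][i][3]<0 else .0279
    j=np.argmin(q.sum(1)); q=np.roll(q,-j,0)
    a,b,cc,d=q
    if (b[0]-a[0])*(d[1]-a[1])-(b[1]-a[1])*(d[0]-a[0])<0: q=q[[0,3,2,1]]
    ob=np.array([[-s,-s,0],[s,-s,0],[s,s,0],[-s,s,0]])
    ok,rv,tv=cv2.solvePnP(ob,q,np.array(w["mtx"]),None,flags=cv2.SOLVEPNP_IPPE)
    M=Rc(w)@cv2.Rodrigues(rv)[0]; C=Rc(w)@tv[:,0]+w["origin"]
    n=-M[:,2]; 
    pr=cv2.projectPoints(ob,rv,tv,np.array(w["mtx"]),None)[0][:,0]
    print(s,q.round(0).tolist(),"front centre",C.round(4),"n",n.round(3),"mid",(C-.007*n).round(4),"lean",np.degrees(np.arcsin(n[2])).round(1),"yaw n",np.degrees(np.arctan2(n[1],n[0])).round(1),"res",abs(pr-q).max().round(2))
E
```

```text
time: 9.7
ee_pos: [0.5224, 0.0647, 0.1205]
tcp_rot: [-121.9, -0.3, 14.0]
wrist_force: [-0.4, -0.2, -1.0]
opening: 0.0849
0.034 [[235.0, 166.0], [326.0, 166.0], [331.0, 258.0], [231.0, 258.0]] front centre [0.5342 0.0202 0.0435] n [-0.202  0.884  0.422] mid [0.5356 0.014  0.0405] lean 25.0 yaw n 102.9 res 0.45
0.0279 [[242.0, 173.0], [319.0, 173.0], [322.0, 247.0], [239.0, 247.0]] front centre [0.5328 0.0246 0.0456] n [-0.23   0.92   0.317] mid [0.5344 0.0181 0.0434] lean 18.5 yaw n 104.0 res 0.28
```

```bash
python3 - <<'E'
from h import *
L=np.radians(22); y=np.radians(103.5); f=np.array([np.cos(y),np.sin(y),0]); up=np.array([0,0,1.])
n=f*np.cos(L)+up*np.sin(L); u=up*np.cos(L)-f*np.sin(L)
M=R.from_matrix(np.c_[n,-u,np.cross(n,-u)])
mid=np.array([.535,.016,.042]); 
go(mid+u*(.034-.026+.11),M); go(mid+u*(.008),M); print(M.as_euler('xyz',degrees=True), mid+u*.118)
E
```

```text
shift [0.8, 22.6, -96.7] turn [0.736, -1.4348, -0.7303] rows 11.8 body dir [ 0.09 -0.36  0.93]
shift [0.9, 87.4, -7.8] turn [0.736, -1.4348, -0.7303] rows 11.8 body dir [ 0.09 -0.36  0.93]
[-90.  -22.  103.5] [ 0.54531912 -0.02698223  0.15140769]
```

```bash
python3 -m inch '[[[0,-25,-16],[0,0,0],60],[[0,-51,-32],[0,0,0],45],[[0,-51,-60],[0.736,-1.4348,-0.7303],45],[[0,-51,-90],[0.736,-1.4348,-0.7303],45],[[1,-30,-120],[0.736,-1.4348,-0.7303],45],[[1,-30,-120],[0.736,-1.4348,-0.7303],45],[[1,-30,-120],[0.736,-1.4348,-0.7303],45],[[1,-30,-120],[0.736,-1.4348,-0.7303],45],[[1,-30,-120],[0.736,-1.4348,-0.7303],45],[[1,-30,-120],[0.736,-1.4348,-0.7303],45],[[1,-30,-120],[0.736,-1.4348,-0.7303],45],[[1,22.6,-96.7],[0.736,-1.4348,-0.7303],45],[[1,22.6,-96.7],[0.736,-1.4348,-0.7303],45],[[1,22.6,-96.7],[0.736,-1.4348,-0.7303],45],[[1,22.6,-96.7],[0.736,-1.4348,-0.7303],45],[[1,22.6,-96.7],[0.736,-1.4348,-0.7303],45],[[1,22.6,-96.7],[0.736,-1.4348,-0.7303],45]]'
python3 - <<'E'
from h import *
w=bot.camera("wrist"); save(w,"w6.png",1.3)
L=np.radians(22); y=np.radians(103.5); f=np.array([np.cos(y),np.sin(y),0]); up=np.array([0,0,1.])
n=f*np.cos(L)+up*np.sin(L); u=up*np.cos(L)-f*np.sin(L)
M=R.from_matrix(np.c_[n,-u,np.cross(n,-u)])
mid=np.array([.535,.016,.042]); print(bot.get_obs()["q"])
go(mid+u*(.008),M)
c=mid+u*.034; z=np.cross(n,-u)
print([ (proj(w,c+a*.034*z+b*.007*n)*1.3).round(0).tolist() for a in(-1,1) for b in(-1,1)])
E
```

```text
time: 11.45
ee_pos: [0.5451, -0.0273, 0.1503]
tcp_rot: [-89.9, -22.0, 103.4]
wrist_force: [-0.7, 0.2, -0.4]
opening: 0.0452
[-12.92603085  12.43350869   7.02563955  94.77184368  19.58340843
 -28.10464434]
shift [0.3, 109.6, -0.2] turn [0.0001, -0.0014, -0.0004] rows 2.2 body dir [ 0.09 -0.36  0.93]
[[355.0, 338.0], [380.0, 338.0], [353.0, 218.0], [381.0, 218.0]]
```

View pics/w6.png

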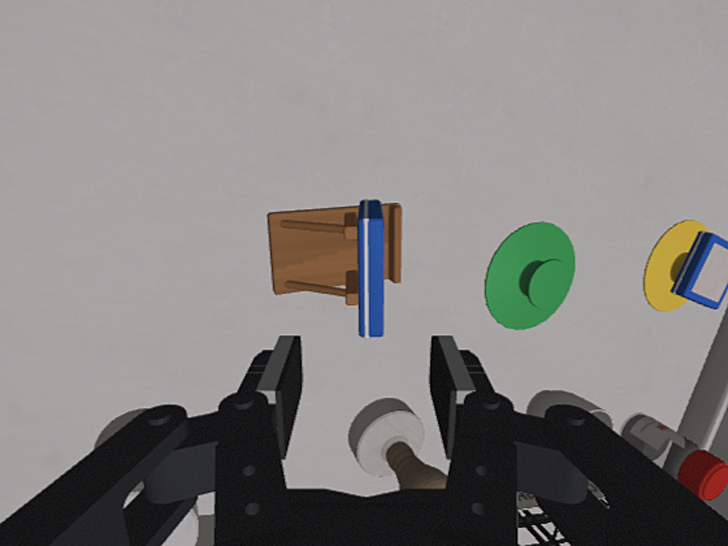

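```bash
python3 -m inch '[[[1.5,40,0],[0,0,0],45],[[1.5,75,0],[0,0,0],45],[[1.5,95,0],[0,0,0],45],[[1.5,105,0],[0,0,0],45],[[1.5,109.6,0],[0,0,0],45],[[1.5,109.6,0],[0,0,0],45],[[1.5,109.6,0],[0,0,0],30],[[1.5,109.6,0],[0,0,0],20],[[1.5,109.6,0],[0,0,0],8],[[1.5,109.6,0],[0,0,0],8],[[1.5,109.6,0],[0,0,0],8],[[1.5,109.6,0],[0,0,0],8],[[1.5,109.6,0],[0,0,0],8],[[1.5,109.6,0],[0,0,0],8],[[1.5,109.6,0],[0,0,0],8]]' 40
```

```text
time: 13.0
ee_pos: [0.5358, 0.0144, 0.0512]
tcp_rot: [-90.1, -22.0, 103.4]
wrist_force: [-1.5, 2.4, 5.8]
opening: 0.0131
```

```bash
python3 - <<'E'
from h import *
go([.47,-.19,.24],frame(82.4)); print(frame(82.4).as_euler('xyz',degrees=True))
E
```

```text
shift [-99.3, -244.0, 111.2] turn [-0.0693, 0.3625, 0.3803] rows 5.7 body dir [0. 0. 1.]
[-9.00000000e+01  1.27222187e-14  8.24000000e+01]
```

```bash
python3 -m inch '[[[0,-15,0],[0,0,0],8],[[0,-40,0],[0,0,0],8],[[0,-80,0],[0,0,0],8],[[0,-120,0],[0,0,0],8],[[-20,-160,20],[0,0,0],8],[[-45,-185,45],[-0.0693,0.3625,0.3803],8],[[-70,-215,80],[-0.0693,0.3625,0.3803],8],[[-99.3,-244,111.2],[-0.0693,0.3625,0.3803],8],[[-99.3,-244,111.2],[-0.0693,0.3625,0.3803],8],[[-99.3,-244,111.2],[-0.0693,0.3625,0.3803],8],[[-99.3,-244,111.2],[-0.0693,0.3625,0.3803],8],[[-99.3,-244,111.2],[-0.0693,0.3625,0.3803],8],[[-99.3,-244,111.2],[-0.0693,0.3625,0.3803],8],[[-99.3,-244,111.2],[-0.0693,0.3625,0.3803],8]]'
python3 - <<'E'
from h import *
w=bot.camera("wrist"); save(w,"w7.png",1.3); print(bot.get_obs()["q"])
import pickle; pickle.dump(w,open("w7.pkl","wb"))
E
```

```text
time: 14.4
ee_pos: [0.4701, -0.1898, 0.2393]
tcp_rot: [-89.9, -0.1, 82.4]
wrist_force: [-0.3, -0.4, -0.9]
opening: 0.0136
[-2.19990379e+01 -6.70773068e-01  5.16442546e+00  9.59057208e+01
  2.62354722e-02 -1.44354810e+01]
```

View pics/w7.png

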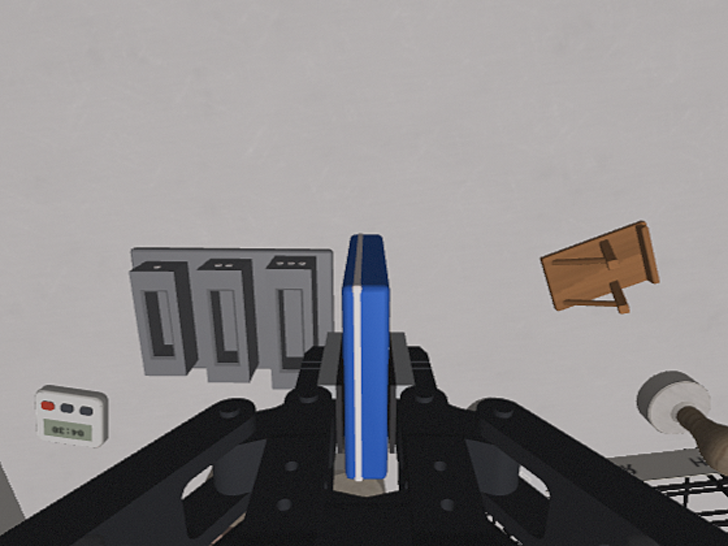

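```bash
python3 - <<'E'
from h import *; import pickle
w=pickle.load(open("w7.pkl","rb")); save(w,"rack.png",5,[98,186,258,304])
E
```

```text
(no output)
```

View pics/rack.png

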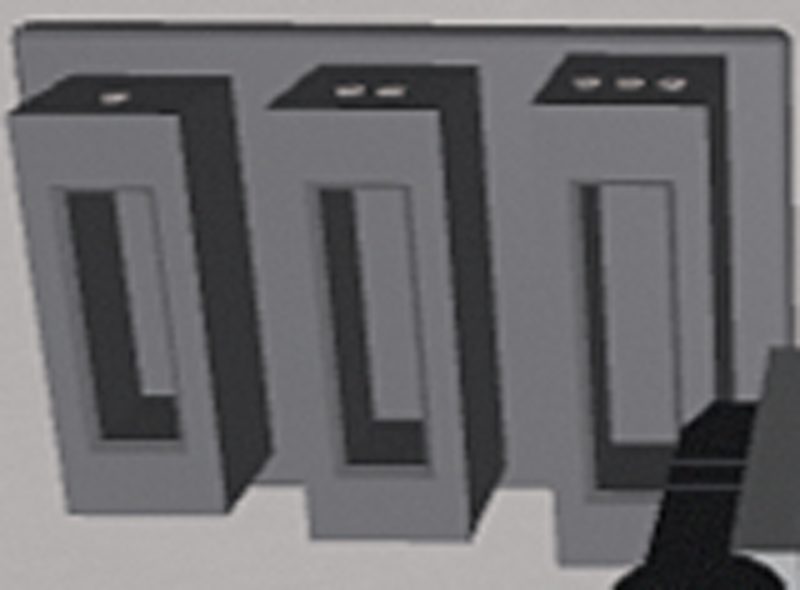

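```bash
python3 - <<'E'
from h import *; import pickle
w=pickle.load(open("w7.pkl","rb"))
def q(pts,z,n):
    P=np.array([ray(w,98+x/5,186+y/5,z)[:2] for x,y in pts]); d=(P[0]-P[3]+P[1]-P[2]); 
    print(n,P.mean(0).round(4),"wid",np.linalg.norm(P[1]-P[0]).round(4),np.linalg.norm(P[2]-P[3]).round(4),"len",np.linalg.norm(P[3]-P[0]).round(4),np.linalg.norm(P[2]-P[1]).round(4),"yaw",(np.degrees(np.arctan2(d[1],d[0]))).round(2)); return P.mean(0)
b1=q([(12,114),(180,116),(227,512),(70,512)],.04,"B1")
b2=q([(270,108),(438,110),(470,540),(312,538)],.045,"B2")
s1=q([(55,187),(155,187),(185,446),(95,449)],.04,"S1")
s2=q([(312,184),(410,185),(435,474),(340,475)],.045,"S2")
for a,b in((b1,b2),(s1,s2)):
    d=b-a; print(np.linalg.norm(d).round(4),np.degrees(np.arctan2(d[1],d[0])).round(2))
# front edges and corners
P3=[ray(w,98+x/5,186+y/5,.05)[:2].round(4) for x,y in((535,103),(707,105),(558,563))]; print(P3)
E
```

```text
B1 [ 0.5251 -0.3713] wid 0.0351 0.0355 len 0.0942 0.0937 yaw 171.53
B2 [ 0.533  -0.3159] wid 0.0346 0.0353 len 0.1007 0.1007 yaw 171.56
S1 [ 0.525  -0.3713] wid 0.0212 0.0202 len 0.062 0.0613 yaw 171.63
S2 [ 0.5332 -0.3157] wid 0.0205 0.021 len 0.0682 0.0677 yaw 171.86
0.0559 81.87
0.0562 81.58
[array([ 0.4855, -0.2699]), array([ 0.4906, -0.2354]), array([ 0.5909, -0.2859])]
```

```bash
python3 - <<'E'
from h import *; import pickle
w=pickle.load(open("w7.pkl","rb")); p,Rn,o=cur()
def tool(u,v,yt):
    d=Rn.inv().apply(Rc(w)@np.linalg.inv(np.array(w["mtx"]))@[u,v,1.]); c=Rn.inv().apply(np.array(w["origin"])-p)
    return (c+d*(yt-c[1])/d[1]).round(4)
for yt in(-.020,-.024,-.028):
    print(yt,[tool(u/1.3,v/1.3,yt)[[0,2]].tolist() for u,v in((344,287),(387,287),(349,478),(386,478))])
print("bottom",[tool(u/1.3,v/1.3,.044)[[0,2]].tolist() for u,v in((352,236),(382,236))])
E
```

```text
-0.02 [[-0.0065, 0.0321], [0.0061, 0.0321], [-0.0058, -0.0364], [0.0067, -0.0364]]
-0.024 [[-0.0063, 0.0335], [0.0059, 0.0335], [-0.0056, -0.0328], [0.0065, -0.0328]]
-0.028 [[-0.0061, 0.0349], [0.0057, 0.0349], [-0.0054, -0.0291], [0.0063, -0.0291]]
bottom [[-0.006, 0.0329], [0.0069, 0.0329]]
```

```bash
python3 - <<'E'
from h import *
F=frame(81.7); d=np.array([-.0008,.0001,0])
for z in(.105,.083): go(np.array([.525,-.3713,z])+d,F)
E
```

```text
shift [-172.8, 134.2, -77.6] turn [-0.0011, 0.0129, 0.0007] rows 4.6 body dir [ 0. -0.  1.]
shift [-172.8, 156.2, -77.6] turn [-0.0011, 0.0129, 0.0007] rows 4.9 body dir [ 0. -0.  1.]
```

```bash
python3 -m inch '[[[-45,10,-20],[-0.001,0.0129,0.0007],8],[[-90,40,-40],[-0.001,0.0129,0.0007],8],[[-135,70,-60],[-0.001,0.0129,0.0007],8],[[-172.8,100,-77.6],[-0.001,0.0129,0.0007],8],[[-172.8,134.2,-77.6],[-0.001,0.0129,0.0007],8],[[-172.8,134.2,-77.6],[-0.001,0.0129,0.0007],8],[[-172.8,144,-77.6],[-0.001,0.0129,0.0007],8],[[-172.8,149,-77.6],[-0.001,0.0129,0.0007],8],[[-172.8,152,-77.6],[-0.001,0.0129,0.0007],8],[[-172.8,154,-77.6],[-0.001,0.0129,0.0007],8],[[-172.8,155.2,-77.6],[-0.001,0.0129,0.0007],8],[[-172.8,155.2,-77.6],[-0.001,0.0129,0.0007],8]]'; python3 -c "
from h import *
p,r,o=cur();print(p.round(4),o['wrist_force'].round(1),o['tcp_rot'].round(2))"
```

```text
time: 15.65
ee_pos: [0.5243, -0.3711, 0.0846]
tcp_rot: [-90.0, 0.0, 81.7]
wrist_force: [-0.4, 0.0, -0.8]
opening: 0.013
[ 0.5243 -0.3711  0.0846] [-0.4  0.  -0.8] [-9.004e+01  2.000e-02  8.171e+01]
```

Not yet in contact; lower a bit more in small steps.

```bash
python3 -m inch '[[[0,1,0],[0,0,0],8],[[0,1.5,0],[0,0,0],8],[[0,2,0],[0,0,0],8],[[0,2,0],[0,0,0],8]]'
```

```text
time: 16.05
ee_pos: [0.5244, -0.3712, 0.0841]
tcp_rot: [-90.1, 0.1, 81.7]
wrist_force: [-3.3, 1.8, 8.6]
opening: 0.0133
```

```bash
python3 -m inch '[[[0,1.2,0],[0,0,0],8],[[0,1.2,0],[0,0,0],8],[[0,-12,0],[0,0,0],8],[[0,-30,0],[0,0,0],8],[[20,-30,0],[0,0,0],8],[[45,-30,0],[0,0,0],8],[[56,-30,0],[0,0,0],8],[[56,-30,0],[0,0,0],8],[[56,-18,0],[0,0,0],8],[[56,-10,0],[0,0,0],8],[[56,-7,0],[0,0,0],8],[[56,-5.5,0],[0,0,0],8],[[56,-4.5,0],[0,0,0],8],[[56,-3.8,0],[0,0,0],8],[[56,-3.8,0],[0,0,0],8],[[56,-3.8,0],[0,0,0],8]]'
```

```text
time: 17.65
ee_pos: [0.5322, -0.3161, 0.0886]
tcp_rot: [-90.1, 0.1, 81.7]
wrist_force: [-3.7, 0.3, 5.4]
opening: 0.0137
```

```bash
python3 -m inch '[[[0,0.8,0],[0,0,0],8],[[0,0.8,0],[0,0,0],8],[[0,-12,0],[0,0,0],8],[[0,-30,0],[0,0,0],8],[[20,-30,0],[0,0,0],8],[[45,-30,0],[0,0,0],8],[[56,-30,0],[0,0,0],8],[[56,-30,0],[0,0,0],8],[[56,-18,0],[0,0,0],8],[[56,-10,0],[0,0,0],8],[[56,-7,0],[0,0,0],8],[[56,-5,0],[0,0,0],8],[[56,-3,0],[0,0,0],8],[[56,-1,0],[0,0,0],8],[[56,-1,0],[0,0,0],8]]'
```

```text
time: 19.15
ee_pos: [0.5402, -0.2607, 0.0893]
tcp_rot: [-90.1, 0.1, 81.7]
wrist_force: [0.2, -0.5, -1.4]
opening: 0.0133
```

```bash
python3 -m inch '[[[0,3,0],[0,0,0],8],[[0,6,0],[0,0,0],8],[[0,9,0],[0,0,0],8],[[0,12,0],[0,0,0],8],[[0,14,0],[0,0,0],8],[[0,16,0],[0,0,0],8],[[0,17.5,0],[0,0,0],8],[[0,18,0],[0,0,0],8],[[0,18,0],[0,0,0],8]]'
```

```text
time: 20.05
ee_pos: [0.5402, -0.2607, 0.0713]
tcp_rot: [-90.1, 0.1, 81.7]
wrist_force: [-0.3, 0.3, 0.1]
opening: 0.0132
```

```bash
python3 -m inch '[[[0,0.8,0],[0,0,0],8],[[0,1.2,0],[0,0,0],8],[[0,1.2,0],[0,0,0],8],[[0,1,0],[0,0,0],20],[[0,1,0],[0,0,0],30],[[0,1,0],[0,0,0],45],[[0,1,0],[0,0,0],45],[[0,1,0],[0,0,0],45],[[0,1,0],[0,0,0],45],[[0,-20,0],[0,0,0],45],[[0,-50,0],[0,0,0],45],[[0,-90,0],[0,0,0],45],[[0,-130,0],[0,0,0],45],[[0,-130,30],[0,0,0],45],[[0,-130,30],[0,0,0],45],[[0,-130,30],[0,0,0],45]]'
python3 - <<'E'
from h import *
w=bot.camera("wrist"); save(w,"w8.png",1.3); t=bot.camera("top"); save(t,"t8.png")
z=np.array([np.cos(np.radians(171.7)),np.sin(np.radians(171.7)),0]); x=np.array([-z[1]*-1,0,0]); 
c=np.array([.5411,-.2604,.026+.068])
print("expected top edge ends",[(proj(w,c+s*.034*z)*1.3).round(0).tolist() for s in(-1,1)])
hsv=cv2.cvtColor(t["frame"],cv2.COLOR_RGB2HSV); m=cv2.inRange(hsv,(100,90,60),(130,255,255)); m[:205]=0;m[250:]=0;m[:,:145]=0;m[:,185:]=0
k=max(cv2.findContours(m,0,cv2.CHAIN_APPROX_NONE)[0],key=cv2.contourArea); r=cv2.minAreaRect(k); print("yellow lid",ray(t,*r[0],.036).round(4))
E
```

```text
time: 21.65
ee_pos: [0.5102, -0.2562, 0.2013]
tcp_rot: [-90.1, 0.1, 81.7]
wrist_force: [0.9, -0.6, -0.6]
opening: 0.045
expected top edge ends [[367.0, 365.0], [367.0, 262.0]]
yellow lid [0.4992 0.3729 0.036 ]
```

View pics/w8.png

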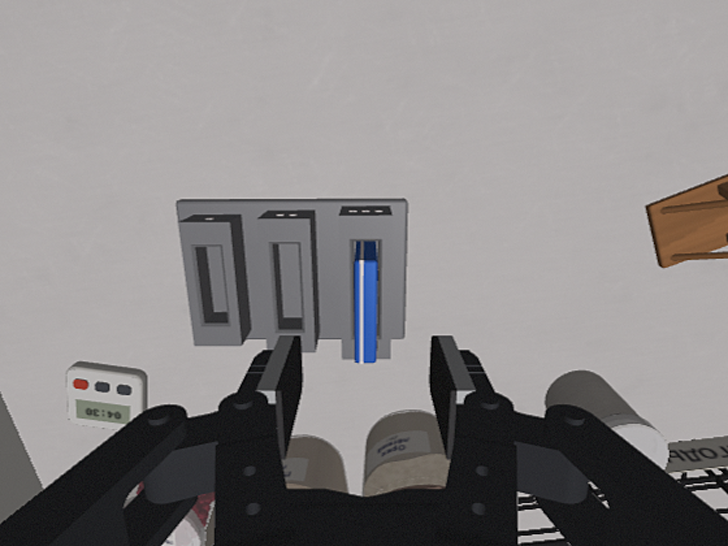

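The picture shows the lid upright in the three-dot bay, its top edge at columns 356–378 and rows 262–362. I expected rows 262–365, so it is seated, and the fingers are clear of it.

```bash
python3 -c "
from workcell import bot
print(bot.job_done())"
```

```text
the job is handed in; nothing more can be done
None
```

The lid from the green stand is now on edge in the largest bay (three dots) of the rack, released, and I have handed the job in. It took about 22 s on the robot's clock; no verdict was reported.

- **Easel:** I gripped the lid by two opposite edges, leaned it on the easel and let go. I then took it again by its two faces at the top edge. A picture after letting go showed it leaning free. Two estimates of its lean disagreed (18.5° and 25°), so I used 22° and the second grasp held.
- **Smallest bay:** the lid stopped on top of the block, with about 9 N on the wrist.
- **Middle bay:** it stopped on top again, with about 5 N.
- **Largest bay:** it slid about 24 mm below the top without any noticeable force.
- **Lid size:** about 67 mm across in the pictures, so it is the 68 mm lid.

The last picture showed the lid's top edge within about 3 pixels of where a fully seated lid should appear. The other lid was at the same place on the yellow stand as at the start (0.499, 0.373). I kept clear of the tamper, cup and shaker throughout, but did not measure their positions again at the end. None of the last checks failed.

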